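# Nest the round garlic tubs from the lidded box

## Robot

A 7-joint arm with a two-finger parallel gripper is mounted at the origin on the work surface. World frame = base frame: x ahead of the robot, y to its left, z up, the work surface at z = 0. Lengths are in m, angles in rad, forces in N, time in s.
With the tool pointing down it reaches from about 0.35 to 0.9 m from the base axis. Payload 8.1 kg.
Tool frame: the origin (TCP) lies on the centre line of the jaws, within the pads' length; the fingertips stand 19 mm ahead of it and the grasp point (between the pads) is the TCP; z points along the fingers, y is the direction in which the jaws open and shut (so a half turn about z gives the same grasp; the last joint's range is limited). The gripper opens to 92 mm and grips with 3 to 60 N. Pads are 19 mm wide; open, the fingers measure 130 mm over their backs; the gripper's body (75 mm by 190 mm) begins 47 mm behind the grasp point.
Start: joints at [-0.103, 0.434, 0.025, 1.573, -0.012, 1.134, -0.075], TCP at [0.625, -0, 0.246] pointing down, gripper open.
Joint ranges: [-2.62, 2.62], [-0.44, 2.09], [-1.27, 1.32], [0.08, 2.57], [-1.32, 4.46], [0.12, 2], [-2.74, 2.74]. Speed limits (rad/s): [2.22, 2.22, 3.01, 3.01, 3.14, 3.14, 3.14].

## Interface

Orientations are given as a rotation vector (axis times angle).
In Python, from cell import monitor, imaging, workorder, outline_of gives the robot as it stands.
- The arm moves only by the tool move_arm, never from a script. Its argument "series" is a list of rows, each a list of 6 numbers: the shift along the world's x, y, z in cm, then the turn, a rotation vector about the world's x, y, z in degrees. A call has 1 to 8 rows; each row shifts and turns the commanded pose from where the row before left it; what a row does not reach is not made up. A row lasts 1/10 s, in which the tool goes at most 50 mm and 8.59 degrees, less where a joint would pass 70% of its speed; a pose out of reach is approached as far as the arm can. A call with a gripper value outside its range is refused whole. "grip" is the opening, from 0 (shut) to 1 (fully open), set as the call begins (left out, the last holds). The fingers move at their own pace and stop on an object; "force" is the grip in N (left out, the last holds). Time passes only in rows, so rows that do not move let the fingers close. It gives the time, the measured TCP pose, the force and the opening at its end, in the units of the state.
- monitor.observe(): the state, without advancing time (a new reading comes with each control period).
- imaging.get_image(name): name is "scene" or "side" or "wrist"; returns a dict with "color" (384x512x3 uint8, red, green, blue), "fx", "fy", "cx", "cy" (pixels), "rvec" (rotation vector, rad) and "tvec" (3), from world to camera coordinates, as OpenCV has them; the wrist camera has in their place "mount" (4x4, takes a point from camera to tool coordinates, whose origin is the TCP and whose axes are the flange's). Camera axes: x right, y down, z forward; pixel columns grow to the right and rows downward; lengths in m; the calibration is good to about 2 mm. A picture is of the moment at which its call begins: read the wrist's pose just before it. There is no depth.
- workorder.sign_off(): hands the job in, once; it reports no verdict.
Trained networks look in the newest picture that a camera, given by its name, has taken for a name from the list of things; names that differ only in an ending like _2 or _b are one class to them, and where a whole thing is asked for, a point or a joint stands for the part that bears it (a point fixed in the world has none). Each returns a list of dicts, best first, with "p" (0 to 1); they miss things now and then, are a little off and sometimes report something else, mostly with a low value. They report only what shows in the picture. A call takes as long as a camera call. They do not tell look-alikes from the thing itself.
- outline_of(camera, thing): "mask" (384x512 bool, what is visible of it) and "rect" ([left, top, width, height] in pixels, round what is visible of it).
The state is a dict: "clock": time; "joints": joint angles; "dq": joint speeds; "joint_efforts": joint torques, N m; "position": TCP position; "ee_rot": TCP orientation; "force": force on the tool from outside, world axes, zero at the start; "ft_torque": the same for the moment, N m; "width": opening from 0.0 (shut) to 1.0 (fully open).
Only numpy, scipy, OpenCV 4.12 (cv2) and the standard library are available. Lean on these libraries where they do the work, as an engineer would, in place of code of your own. Each camera call takes 0.05 s, during which the arm holds its last target. There are 200 camera calls.

## Task

Swing the red box's lid right over so that it stays open by itself, then take out the two round white tubs and nest them, still upside down, one after the other over the round tub standing on the table, each fully down, and leave that stack where it stands. The square tub will not nest: leave it standing in the box, leave the lid open, and do not disturb the bottle or the garlic bulbs.

Things in the scene. Friction and masses are not known exactly. Their poses are not given: they have to be found in the camera images.
- box: Red plastic box fixed to the table, 150 mm along its x (away from the robot), 320 mm along its y, walls 105 mm high and 5 mm thick, floor 5 mm thick. Origin: centre of its underside, on the table. It may stand on the robot's left or right, turned up to 0.2 rad. Three tubs stand in it in a row along its y, about 100 mm apart, in any order.
- lid (a joint): Angle of the box's lid, a 150 x 320 x 8 mm red plastic plate (about 0.2 kg) lying on the rim, hinged without friction along the rim on the box's +x side. 0 = shut, grows as it opens, stop at 2.0 rad, where its top edge stands 245 mm above the table. It balances at about 1.5 rad: below that it falls shut, beyond it falls open against the stop and stays.
- lid_handle (a point): Grip point of the white knob on the lid, 35 mm above the lid's upper face, mid-length, near the lid's robot-side edge. The knob's head is round, 28 mm across and 16 mm high, on a thin stem. In the shut lid this point lies 120 mm from the hinge line toward box -x and 43 mm above it; it swings with the lid.
- lid_hinge (a point): Middle of the lid's hinge line, on the box's rim at its +x side, 105.5 mm above the table. The hinge line runs along the box's y.
- stand_tub_center (a point): White round plastic tub standing upside down, loose, on the table: 90 mm tall; open rim below 83 mm across, narrowing to 61 mm at 60 mm height; above that a straight closed foot 52 mm across and 27 mm high, easy to grip from above. Wall 2.5 mm. A like tub set over it slips down until it rests on the foot's top, then standing 30 mm higher than the one below. The point is the tub's centre, half-way up; z up.
- tub_a_center (a point): First round white tub in the box. Same shape and size as stand_tub_center's tub (see there), mass about 60 g, standing upside down on the box's inner floor, one of the three in a row along the box. The point is the tub's centre, half-way up (45 mm above its rim and below its top); z up.
- tub_b_center (a point): Second round white tub in the box. Same shape and size as stand_tub_center's tub (see there), mass about 60 g, standing upside down on the box's inner floor, one of the three in a row along the box. The point is the tub's centre, half-way up (45 mm above its rim and below its top); z up.
- tub_square_center (a point): The odd white tub in the box: also 90 mm tall and upside down, but square: rim 72 x 72 mm below, square foot 44 x 44 mm on top. It does not nest with the round ones. The point is its centre, half-way up.
- bottle: Bystander: white bottle, 72 mm across, 190 mm high, standing loose. Origin: centre of its underside.
- bulb0_center (a point): Bystander: loose garlic bulb, 60 mm across, 52 mm high. The point lies 20 mm above the table.
- bulb1_center (a point): Bystander: second garlic bulb, like the first.
Not all that is in view belongs to the job. What is shaped like the part that bears stand_tub_center but orange, purple or yellow is not meant.

How it is judged:
By the outcome, as a careful person would: the job done as asked, in the order asked, and still so for the second after the job is handed in, with the robot touching nothing.
It also fails if it takes over 69 s, if anything falls off the work surface, if the arm or the gripper's body presses on something with over 40 N, if the wrist force passes 120 N, or if a joint passes its speed limit or range.

## Working session

There is one attempt and no reset: what is moved stays moved. The work goes in short steps, Python scripts to look and compute and a tool call to move; the robot and the scene stay as the last step left them, time stands still between calls to the robot, and variables do not carry over. Pictures are saved under pics/ and viewed, about 8 in all and at most 12, crops included, and the job is handed in when it is done.

Besides the shell and the picture viewer there is one more tool, called after "Call:" as a command line: name --pt "numbers of a row" for each row, then --argument value for the rest. move_arm: Moves the arm, as the interface text tells. Its arguments: {"type":"object","properties":{"series":{"type":"array"},"grip":{"type":"number"},"force":{"type":"number"}},"required":["series"]}

```bash
mkdir -p pics; ls; cat > h.py <<'E'
import numpy as np, cv2
from cell import monitor, imaging, workorder, outline_of
def cam(n):
    s=monitor.observe(); im=imaging.get_image(n)
    K=np.array([[im['fx'],0,im['cx']],[0,im['fy'],im['cy']],[0,0,1]])
    if 'rvec' in im:
        R=cv2.Rodrigues(np.array(im['rvec'],float))[0]; t=np.array(im['tvec'],float).ravel()
    else:
        M=np.array(im['mount']); T=np.eye(4); T[:3,:3]=cv2.Rodrigues(np.array(s['ee_rot'],float))[0]; T[:3,3]=s['position']
        W=np.linalg.inv(T@M); R,t=W[:3,:3],W[:3,3]
    return im['color'],K,R,t
def proj(p,K,R,t):
    q=(np.atleast_2d(p)@R.T+t)@K.T; return q[:,:2]/q[:,2:]
def onz(u,v,z,K,R,t):
    d=R.T@np.linalg.inv(K)@np.array([u,v,1.]); c=-R.T@t
    return c+d*(z-c[2])/d[2]
def save(n,c): cv2.imwrite(n,c[:,:,::-1])
E
python3 - <<'E'
from h import *
ims=[]
for n in ['scene','side','wrist']:
    c,K,R,t=cam(n); ims.append(c); print(n,K[0,0],K[1,1],-R.T@t, R[2])
    for th in ['box','lid','lid_handle','stand_tub_center','tub_square_center','bottle','bulb0_center']:
        print(' ',th,[(round(float(o['p']),2),list(map(int,o['rect']))) for o in outline_of(n,th)])
save('pics/1.png',np.hstack([cv2.resize(x,(400,300)) for x in ims[:2]]))
save('pics/scene.png',ims[0]);save('pics/side.png',ims[1]);save('pics/wrist.png',ims[2])
E
```

```text
pics
scene 478.21659483284907 478.21659483284907 [0.94898318 0.67000118 0.90011876] [-0.3461195  -0.61174951 -0.71131135]
  box [(0.61, [170, 117, 118, 118])]
  lid [(0.61, [174, 118, 113, 88])]
  lid_handle [(0.69, [174, 115, 115, 91])]
  stand_tub_center [(0.92, [221, 239, 33, 51]), (0.72, [239, 289, 39, 54]), (0.61, [285, 252, 37, 51]), (0.6, [340, 286, 37, 54])]
  tub_square_center [(0.72, [171, 118, 117, 88])]
  bottle [(0.86, [161, 214, 38, 71])]
  bulb0_center [(0.69, [295, 173, 23, 17])]
side 364.89806010857086 364.89806010857086 [ 0.28618203 -0.57485222  0.70040309] [ 0.31363346  0.66777931 -0.67505914]
  box [(0.94, [227, 194, 148, 160])]
  lid [(0.97, [228, 189, 146, 136])]
  lid_handle [(0.98, [223, 193, 152, 136])]
  stand_tub_center [(0.91, [210, 157, 31, 37]), (0.89, [219, 129, 24, 29]), (0.78, [262, 164, 29, 34]), (0.73, [249, 141, 23, 32]), (0.22, [226, 195, 149, 133])]
  tub_square_center []
  bottle [(0.63, [310, 132, 27, 72])]
  bulb0_center [(0.76, [182, 262, 25, 25])]
wrist 312.0571591751561 312.0571591751561 [0.62507412 0.069921   0.38425895] [ 8.96458264e-04 -2.62714530e-01 -9.64873190e-01]
  box [(0.58, [88, 172, 172, 150])]
  lid [(0.78, [88, 194, 172, 126])]
  lid_handle [(0.67, [86, 195, 174, 122])]
  stand_tub_center [(0.79, [258, 53, 70, 72]), (0.57, [154, 1, 71, 32]), (0.37, [86, 195, 174, 125])]
  tub_square_center []
  bottle [(0.77, [353, 105, 158, 83])]
  bulb0_center [(0.73, [29, 204, 50, 25])]
```

View pics/scene.png

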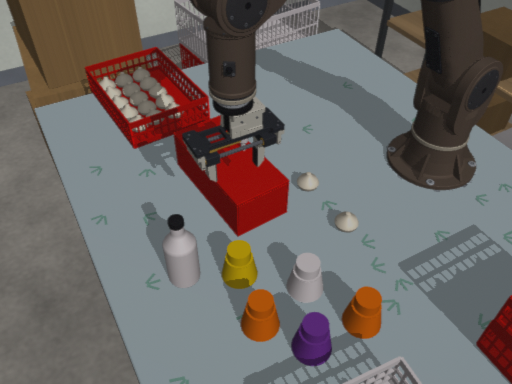

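View pics/side.png

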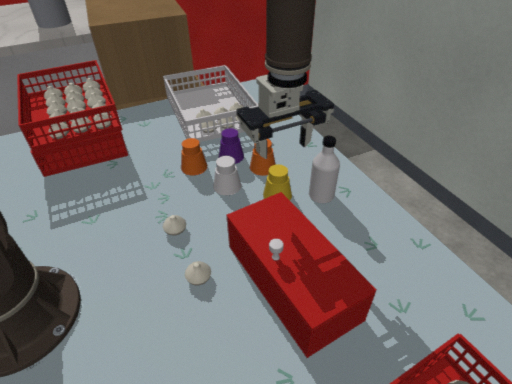

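The white stand tub is at scene (306,278) and side (227,176). The look-alikes are yellow (239,265), orange (261,315) and (364,312), and purple (313,338) in the scene image. The knob is at side (276,245). Next I fit silhouettes for the box and the stand tub.

```bash
cat >> h.py <<'E'
from scipy.optimize import minimize
def hullmask(P,K,R,t):
    m=np.zeros((384*4,512*4),np.uint8); h=cv2.convexHull((proj(P,K,R,t)*4).astype(np.int32)); cv2.fillConvexPoly(m,h,1)
    return cv2.resize(m.astype(np.float32),(512,384),interpolation=cv2.INTER_AREA)
def fit(model,views,x0,step):
    def cost(x):
        return sum(1-np.minimum(h,m).sum()/np.maximum(h,m).sum() for m,c in views for h in [hullmask(model(x),*c)])
    S=np.vstack([x0]+[np.array(x0)+np.eye(len(x0))[i]*step[i] for i in range(len(x0))])
    r=minimize(cost,x0,method='Nelder-Mead',options=dict(initial_simplex=S,xatol=2e-4,fatol=1e-4)); return r.x,r.fun
def boxm(x):
    c,s=np.cos(x[2]),np.sin(x[2]); return np.array([[x[0]+c*a-s*b,x[1]+s*a+c*b,z] for a in(-.075,.075) for b in(-.16,.16) for z in(0,.113)])
a=np.linspace(0,2*np.pi,40)
def tubm(x,z0=0): return np.vstack([np.c_[x[0]+r*np.cos(a),x[1]+r*np.sin(a),0*a+z+z0] for r,z in((.0415,0),(.0305,.06),(.026,.063),(.026,.09))])
def comp(mask,u,v):
    n,l=cv2.connectedComponents(mask.astype(np.uint8)); return (l==l[v,u]).astype(np.float32)
E
python3 - <<'E'
from h import *
cs,Ks,Rs,ts=cam('side'); side=(Ks,Rs,ts)
hsv=cv2.cvtColor(cs,cv2.COLOR_RGB2HSV)
red=(hsv[...,1]>150)&((hsv[...,0]<6)|(hsv[...,0]>174))
m=cv2.morphologyEx(comp(red,300,280).astype(np.uint8),cv2.MORPH_CLOSE,np.ones((31,31))).astype(np.float32)
x,f=fit(boxm,[(m,side)],[*onz(295,265,.1,*side)[:2],0.],[.02,.02,.1]); print('box',x,f)
c,s=np.cos(x[2]),np.sin(x[2])
k=np.array([x[0]+c*-.045,x[1]+s*-.045,.1485]); print('knob pred',k,proj(k,*side), 'seen->',onz(276,245,.1485,*side))
for n in ['side','scene']:
    col,*C=(cs,*side) if n=='side' else cam('scene')
    seed=(227,176) if n=='side' else (306,278)
    for o in outline_of(n,'stand_tub_center'):
        if o['mask'][seed[1],seed[0]] and o['rect'][2]<60:
            g=onz(*seed,.045,*C)[:2]
            print(n,fit(tubm,[(o['mask'].astype(np.float32),C)],g,[.01,.01])); break
    for o in outline_of(n,'bottle')[:1]+outline_of(n,'bulb0_center'):
        l,t_,w,h=o['rect']; print(n,'other',o['p'],onz(l+w/2,t_+h,0,*C)[:2])
    for o in outline_of(n,'stand_tub_center'):
        l,t_,w,h=o['rect']; print(n,'tub',o['p'],onz(l+w/2,t_+h/2,.045,*C)[:2])
save('pics/c.png',cv2.resize(cs[120:300,160:400],None,fx=3,fy=3,interpolation=2))
E
```

```text
box [ 0.55908058 -0.17437092  0.07141397] 0.03348588943481445
knob pred [ 0.51419528 -0.17758182  0.1485    ] [[275.81054666 245.14301515]] seen-> [ 0.51469383 -0.1774295   0.1485    ]
side (array([0.5549261 , 0.18973064]), np.float64(0.06989359855651855))
side other 0.76 [7.63654543e-01 2.54133845e-04]
side other 0.68 [ 0.35907609 -0.10074489]
side tub 0.98 [0.62653257 0.31209705]
side tub 0.69 [0.67944901 0.21425732]
side tub 0.64 [0.49887782 0.31153399]
side tub 0.61 [0.54782066 0.17725017]
side tub 0.61 [0.65993602 0.09622941]
scene (array([0.55380503, 0.19508917]), np.float64(0.030128896236419678))
scene other 0.87 [0.79570246 0.0625971 ]
scene other 0.35 [ 0.58671104 -0.10069512]
scene tub 0.85 [0.69099417 0.23357973]
scene tub 0.67 [0.62979315 0.32630174]
scene tub 0.65 [0.56450592 0.20571382]
scene tub 0.64 [0.67255987 0.09915703]
```

View pics/c.png

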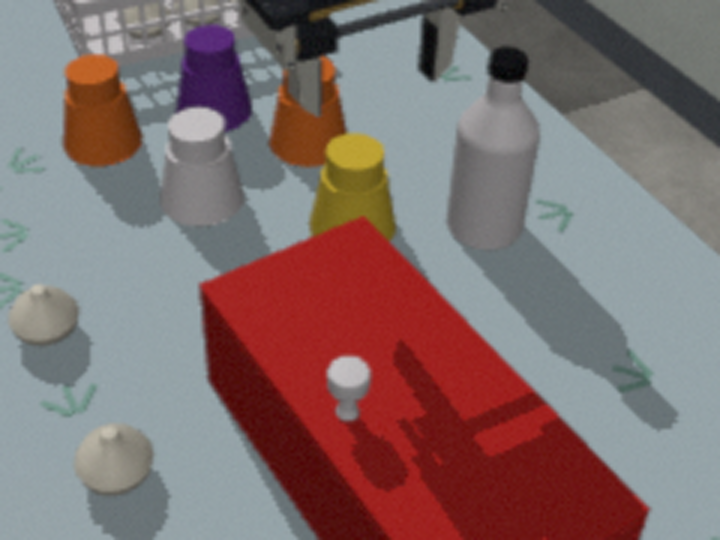

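The tub fits agree in both views at about (0.554,0.193), and the knob prediction matches its pixel. I'll go over the knob, turned by the box yaw.

Call:
move_arm --pt "-1.85 -2.95 0 0 0 0.7" --pt "-1.85 -2.95 0 0 0 0.7" --pt "-1.85 -2.95 0 0 0 0.7" --pt "-1.85 -2.95 0 0 0 0.7" --pt "-1.85 -2.95 0 0 0 0.7" --pt "-1.85 -2.95 0 0 0 0.6" --pt "0 0 0 0 0 0" --grip 0.8 --force 10

```text
clock: 2.4
position: [0.5112, -0.1823, 0.2461]
ee_rot: [2.148, 2.291, -0.004]
force: [0.2, 0.7, -0.4]
width: 0.803
```

```bash
python3 - <<'E'
from h import *
s=monitor.observe(); print(s['position'],cv2.Rodrigues(np.array(s['ee_rot'],float))[0].round(3),s['force'],s['width'])
c,*C=cam('wrist'); print(proj([.514,-.1775,.1485],*C)); save('pics/3.png',c)
E
```

```text
[ 0.51115113 -0.18229532  0.24605088] [[-0.065  0.998 -0.001]
 [ 0.998  0.065 -0.002]
 [-0.002 -0.001 -1.   ]] [ 0.1889049   0.73442246 -0.40650035] 0.8032055693672014
[[259.12517571 193.65546163]]
```

View pics/3.png

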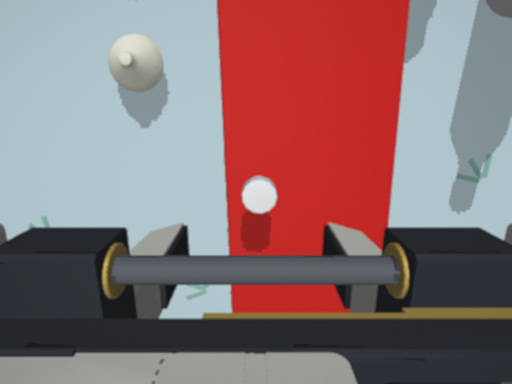

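Knob seen at (259,194), as predicted. The jaws currently open along x, so I turn −89.6° and centre over the knob.

Call:
move_arm --pt "0.1 0.15 0 0 0 -8" --pt "0.1 0.15 0 0 0 -8" --pt "0.1 0.15 0 0 0 -8" --pt "0 0 0 0 0 -8" --pt "0 0 0 0 0 -8" --pt "0 0 0 0 0 -8" --pt "0 0 0 0 0 -8" --pt "0 0 0 0 0 -8"

```text
clock: 3.25
position: [0.5178, -0.1711, 0.2457]
ee_rot: [-3.035, -0.809, -0.001]
force: [-0.5, 0.4, -0.7]
width: 0.801
```

Call:
move_arm --pt "0 0 0 0 0 -8" --pt "0 0 0 0 0 -8" --pt "0 0 0 0 0 -8" --pt "0 0 0 0 0 -1.6" --pt "0 0 0 0 0 0" --pt "0 0 0 0 0 0"

```text
clock: 3.85
position: [0.5173, -0.172, 0.2457]
ee_rot: [-3.139, -0.129, -0.0]
force: [0.2, -0.0, 1.0]
width: 0.799
```

```bash
python3 - <<'E'
from h import *
s=monitor.observe(); print(s['position'],cv2.Rodrigues(np.array(s['ee_rot'],float))[0].round(3),s['joints'])
E
```

```text
[ 0.51731519 -0.17199237  0.24573433] [[ 0.997  0.082  0.   ]
 [ 0.082 -0.997  0.   ]
 [ 0.    -0.    -1.   ]] [-0.05364409  0.3089607   0.36065247  1.7915339  -0.12324095  1.06302398
 -1.13701642]
```

Call:
move_arm --pt "-0.3 -0.55 -3 0 0 0" --pt "0 0 -3 0 0 0" --pt "0 0 -2 0 0 0" --pt "0 0 -1 0 0 0" --pt "0 0 -0.6 0 0 0" --pt "0 0 0 0 0 0" --pt "0 0 0 0 0 0"

```text
clock: 4.55
position: [0.5146, -0.1782, 0.1506]
ee_rot: [3.139, 0.124, 0.002]
force: [-0.2, 0.8, 0.5]
width: 0.801
```

Call:
move_arm --pt "0 0 0 0 0 0" --pt "0 0 0 0 0 0" --pt "0 0 0 0 0 0" --pt "0 0 0 0 0 0" --pt "0 0 0 0 0 0" --pt "0 0 0 0 0 0" --grip 0 --force 10

```text
clock: 5.15
position: [0.514, -0.178, 0.1498]
ee_rot: [3.139, 0.123, -0.0]
force: [-0.4, -0.2, 0.1]
width: 0.328
```

```bash
python3 - <<'E'
from h import *
s=monitor.observe(); p=s['position']; print(p)
# waypoints relative to knob radius
yaw=.0715; d=np.array([np.cos(yaw),np.sin(yaw)])
q=lambda th:np.array([-.12*np.cos(th)+.043*np.sin(th),.12*np.sin(th)+.043*np.cos(th)])
prev=q(0)
for th in np.arange(.12,1.93,.12):
    n=q(th); e=(n-prev)*100; prev=n; print(round(th,2),(e[0]*d).round(2),e[1].round(2))
E
```

```text
[ 0.51400575 -0.17801696  0.14976112]
0.12 [0.6  0.04] 1.41
0.24 [0.76 0.05] 1.32
0.36 [0.92 0.07] 1.22
0.48 [1.05 0.08] 1.1
0.6 [1.18 0.08] 0.97
0.72 [1.29 0.09] 0.82
0.84 [1.38 0.1 ] 0.66
0.96 [1.44 0.1 ] 0.49
1.08 [1.49 0.11] 0.31
1.2 [1.52 0.11] 0.13
1.32 [1.52 0.11] -0.05
1.44 [1.51 0.11] -0.23
1.56 [1.47 0.11] -0.41
1.68 [1.41 0.1 ] -0.59
1.8 [1.33 0.1 ] -0.75
1.92 [1.23 0.09] -0.9
```

Gripped (30 mm ≈ knob). Swing along the arc.

Call:
move_arm --pt "0.6 0.04 1.41 0 0 0" --pt "0.76 0.05 1.32 0 2 0" --pt "0.92 0.07 1.22 0 2 0" --pt "1.05 0.08 1.1 0 2 0" --pt "1.18 0.08 0.97 0 2 0" --pt "0 0 0 0 0 0"

```text
clock: 5.75
position: [0.56, -0.1736, 0.2108]
ee_rot: [-3.125, -0.125, 0.222]
force: [-6.8, 4.3, 7.1]
width: 0.294
```

Call:
move_arm --pt "1.29 0.09 0.82 0 3 0" --pt "1.38 0.1 0.66 0 3 0" --pt "1.44 0.1 0.49 0 3 0" --pt "1.49 0.11 0.31 0 3 0" --pt "1.52 0.11 0.13 0 3 0" --pt "0 0 0 0 0 0"

```text
clock: 6.35
position: [0.6321, -0.1673, 0.2328]
ee_rot: [-3.058, -0.126, 0.627]
force: [-1.8, 7.0, 3.2]
width: 0.297
```

Call:
move_arm --pt "1.52 0.11 -0.05 0 3 0" --pt "1.51 0.11 -0.23 0 3 0" --pt "1.47 0.11 -0.41 0 2 0" --pt "1.41 0.1 -0.59 0 2 0" --pt "1.33 0.1 -0.75 0 0 0" --pt "0.6 0.04 -0.4 0 0 0" --pt "0 0 0 0 0 0"

```text
clock: 7.05
position: [0.705, -0.1608, 0.2061]
ee_rot: [-2.993, -0.124, 0.87]
force: [3.2, 7.2, 4.4]
width: 0.294
```

```bash
python3 - <<'E'
from h import *
a=cam('side')[0];b=cam('scene')[0]
save('pics/4.png',np.hstack([a[100:360,150:],b[60:320,60:400]]))
s=monitor.observe();R=cv2.Rodrigues(np.array(s['ee_rot'],float))[0];print(R[:,2],s['force'])
E
```

```text
[-5.36739264e-01 -2.46582781e-04 -8.43748127e-01] [2.91934503 6.72443011 4.56832637]
```

View pics/4.png

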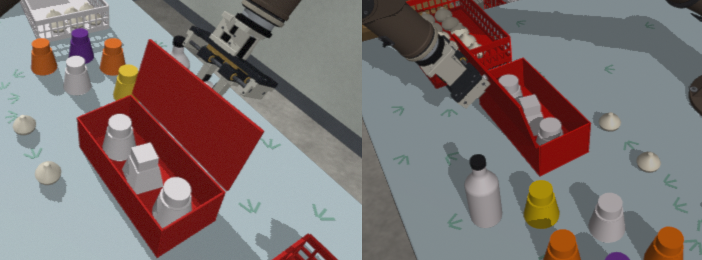

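The lid is about 1.85 rad open, with the square tub in the middle and the round ones at both ends. I'll release and retract along the tool axis.

Call:
move_arm --pt "0 0 0 0 0 0" --pt "0 0 0 0 0 0" --pt "0 0 0 0 0 0" --pt "0.5 0 0.8 0 0 0" --pt "1.5 0 2.4 0 0 0" --pt "2 0 3.2 0 0 0" --pt "2 0 3.2 0 0 0" --pt "2 0 3.2 0 0 0" --grip 0.7

```text
clock: 7.95
position: [0.7102, -0.1536, 0.2895]
ee_rot: [3.047, 0.133, -0.704]
force: [-0.2, 0.3, 0.2]
width: 0.704
```

Call:
move_arm --pt "0 0 4 0 -6 0" --pt "-3 0 4 0 -6 0" --pt "-4 0 1 0 -6 0" --pt "-4 0 0 0 -6 0" --pt "-4 0 0 0 -6 0" --pt "-4 0 0 0 -2.5 0" --pt "0 0 0 0 0 0"

```text
clock: 8.65
position: [0.5199, -0.1554, 0.3774]
ee_rot: [3.106, 0.114, 0.146]
force: [0.2, 0.4, 0.3]
width: 0.701
```

```bash
python3 - <<'E'
from h import *
s=monitor.observe();print(s['position'],cv2.Rodrigues(np.array(s['ee_rot'],float))[0].round(3),s['joints'],s['force'])
bx=np.array([.559,-.1744]);yaw=.0715;ex=np.array([np.cos(yaw),np.sin(yaw)]);ey=np.array([-ex[1],ex[0]])
a,*C=cam('side'); g=cv2.cvtColor(a,cv2.COLOR_RGB2HSV)
# foot-top fit: bright white blob near each predicted top
for sgn in(-1,1):
    p=bx+sgn*.1*ey; top=np.vstack([np.c_[p[0]+.026*np.cos(t),p[1]+.026*np.sin(t),.095] for t in np.linspace(0,6.28,12)])
    print('pred top',sgn,p,proj([*p,.095],*C))
    for o in outline_of('side','tub_a_center'):
        l,t_,w,h=o['rect']
        u=proj([*p,.07],*C)[0]
        if w<80 and l<u[0]<l+w and t_<u[1]<t_+h:
            print('  rect',l,t_,w,h,o['p'],'toplim->', onz(l+w/2,t_,.095,*C))
save('pics/5.png',cv2.resize(a[170:360,200:400],None,fx=3,fy=3,interpolation=2))
E
```

```text
[ 0.51987287 -0.15538673  0.37740463] [[ 0.993  0.072  0.095]
 [ 0.075 -0.997 -0.027]
 [ 0.093  0.034 -0.995]] [-0.19853301  0.1507948   0.45600194  1.66538111 -0.06734333  1.24256858
 -1.22915863] [0.23068718 0.36057963 0.2793617 ]
pred top -1 [ 0.56614391 -0.2741445 ] [[322.9444003 289.0016574]]
  rect 301.9 274.6 39.6 50.7 0.76 toplim-> [ 0.58224199 -0.24542294  0.095     ]
pred top 1 [ 0.55185609 -0.0746555 ] [[268.45774984 222.94630891]]
```

View pics/5.png

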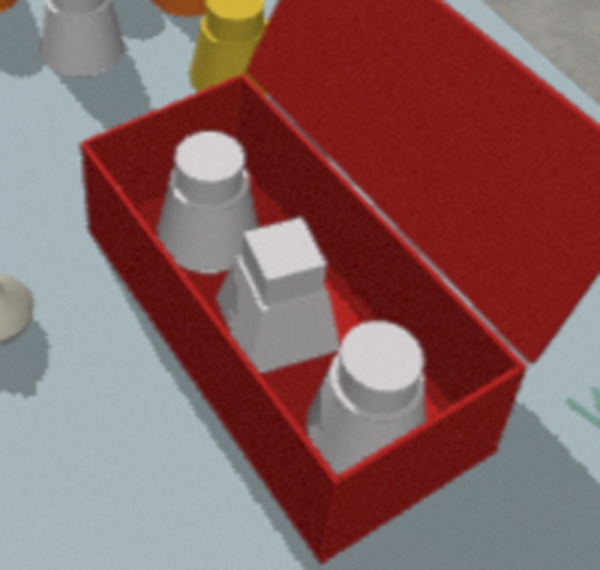

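Call:
move_arm --pt "0.6 2 0 1.5 5.4 0" --pt "0.6 2 -2 0 0 0" --pt "0.6 2 -3 0 0 0" --pt "0.6 2 -3 0 0 0" --pt "0.6 0 -3 0 0 0" --pt "0 0 0 0 0 0" --pt "0 0 0 0 0 0" --pt "0 0 0 0 0 0"

```text
clock: 9.6
position: [0.5589, -0.0748, 0.2669]
ee_rot: [3.135, 0.12, -0.0]
force: [0.6, 0.4, -0.2]
width: 0.697
```

```bash
cat >> h.py <<'E'
def topfit(c,C,g,z,r=.026,lo=None):
    """refine the centre of a bright disc top: max mean brightness contrast inner vs outer ring"""
    gr=cv2.GaussianBlur(cv2.cvtColor(c,cv2.COLOR_RGB2GRAY),(0,0),1).astype(np.float32)
    A=np.linspace(0,2*np.pi,60,endpoint=False)
    def smp(x,rr):
        q=proj(np.c_[x[0]+rr*np.cos(A),x[1]+rr*np.sin(A),0*A+z],*C).astype(np.float32)
        return cv2.remap(gr,q[:,:1].copy(),q[:,1:].copy(),1).ravel()
    f=lambda x:-np.mean(np.clip(smp(x,r-.002)-smp(x,r+.002),0,30))
    best=min((f((g[0]+i,g[1]+j)),g[0]+i,g[1]+j) for i in np.arange(-.02,.021,.001) for j in np.arange(-.02,.021,.001))
    return best
E
python3 - <<'E'
from h import *
s=monitor.observe();print(s['position'],cv2.Rodrigues(np.array(s['ee_rot'],float))[0].round(3))
P={'near':(.552,-.074,.095),'far':(.567,-.273,.095),'stand':(.554,.192,.09)}
for n in('side','scene','wrist'):
    c,*C=cam(n)
    for k,p in P.items(): print(n,k,np.round(topfit(c,C,p[:2],p[2]),4),proj(p,*C).round())
save('pics/6.png',c)
E
```

```text
[ 0.55889642 -0.07477683  0.26694029] [[ 0.997  0.077  0.   ]
 [ 0.077 -0.997 -0.005]
 [-0.     0.005 -1.   ]]
side near [-30.      0.554  -0.071] [[268. 223.]]
side far [-21.6446   0.576   -0.276 ] [[323. 288.]]
side stand [-27.6161   0.555    0.191 ] [[225. 161.]]
scene near [-24.9045   0.555   -0.069 ] [[248. 183.]]
scene far [-22.6957   0.574   -0.273 ] [[208. 139.]]
scene stand [-16.7718   0.553    0.193 ] [[307. 262.]]
wrist near [-30.      0.556  -0.071] [[253. 186.]]
wrist far [-28.8987   0.575   -0.276 ] [[447. 186.]]
wrist stand [-12.924   0.555   0.19 ] [[ -8. 163.]]
```

View pics/6.png

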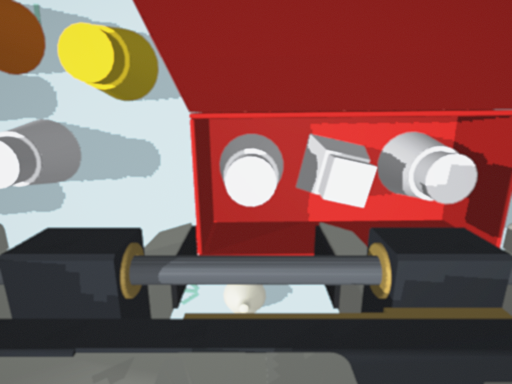

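All three cameras agree: near tub (0.555,−0.071), far (0.575,−0.275), stand (0.554,0.191). The near wall is tight, so I check the finger clearance there.

```bash
python3 - <<'E'
from h import *
c,*C=cam('wrist'); hsv=cv2.cvtColor(c,cv2.COLOR_RGB2HSV)
yaw=.0715;ex=np.array([np.cos(yaw),np.sin(yaw)]);ey=np.array([-ex[1],ex[0]]);t=np.array([.555,-.0705])
for v in(160,185):
    row=hsv[v]; red=(row[:,1]>140)&((row[:,0]<8)|(row[:,0]>172)); u=np.where(red[:230])[0]
    q=onz(u.min(),v,.105,*C)[:2]; print(v,u.min(),'outer wall dist along ey',(q-t)@ey, c[v,186:222,0].tolist())
E
```

```text
160 193 outer wall dist along ey 0.05493905203426258 [216, 216, 216, 216, 217, 220, 227, 232, 229, 213, 167, 120, 101, 101, 103, 102, 102, 103, 103, 102, 103, 102, 102, 105, 122, 153, 176, 181, 182, 181, 180, 182, 181, 172, 151, 129]
185 195 outer wall dist along ey 0.05412648838561282 [216, 217, 216, 217, 216, 216, 215, 222, 232, 233, 223, 190, 144, 111, 102, 103, 103, 103, 103, 104, 103, 103, 103, 102, 105, 120, 152, 174, 181, 181, 180, 181, 180, 180, 180, 181]
```

Call:
move_arm --pt "-0.4 0.36 -4 0 0 0" --pt "0 0 -4 0 0 0" --pt "0 0 -3.5 0 0 0" --pt "0 0 -1 0 0 0" --pt "0 0 0 0 0 0" --pt "0 0 0 0 0 0" --grip 0.64

```text
clock: 10.4
position: [0.5547, -0.0706, 0.1419]
ee_rot: [3.135, 0.121, -0.001]
force: [-0.3, 0.3, 1.2]
width: 0.641
```

Call:
move_arm --pt "0 -0.03 -1.5 0 0 0" --pt "0 0 -1.5 0 0 0" --pt "0 0 -1.5 0 0 0" --pt "0 0 -0.8 0 0 0" --pt "0 0 0 0 0 0" --pt "0 0 0 0 0 0"

```text
clock: 11.0
position: [0.5545, -0.0707, 0.0884]
ee_rot: [3.135, 0.122, -0.001]
force: [-0.2, -0.0, -0.1]
width: 0.638
```

Call:
move_arm --pt "0 0 0 0 0 0" --pt "0 0 0 0 0 0" --pt "0 0 0 0 0 0" --pt "0 0 0 0 0 0" --pt "0 0 0 0 0 0" --grip 0.3 --force 10

```text
clock: 11.5
position: [0.5541, -0.0706, 0.0879]
ee_rot: [3.135, 0.122, -0.002]
force: [-0.7, -0.6, 6.1]
width: 0.564
```

Held (52 mm). Lift and carry over the stand tub.

Call:
move_arm --pt "0 0 2 0 0 0" --pt "0 0 4 0 0 0" --pt "0 0 5 0 0 0" --pt "0 0 4.2 0 0 0" --pt "0 2 0 0 0 0" --pt "0 4 0 0 0 0" --pt "0 4 0 0 0 0" --pt "0 4 0 0 0 0"

```text
clock: 12.3
position: [0.5532, 0.0707, 0.2393]
ee_rot: [3.135, 0.121, -0.004]
force: [0.1, -0.3, -0.9]
width: 0.566
```

Call:
move_arm --pt "0 4 0 0 0 0" --pt "0 4 0 0 0 0" --pt "0 3 0 0 0 0" --pt "0 1.2 0 0 0 0" --pt "0 0 0 0 0 0" --pt "0 0 0 0 0 0" --pt "0 0 0 0 0 0"

```text
clock: 13.0
position: [0.5539, 0.189, 0.2393]
ee_rot: [3.134, 0.117, -0.004]
force: [-0.4, 0.0, -1.0]
width: 0.563
```

```bash
python3 - <<'E'
from h import *
s=monitor.observe();p=np.array(s['position']);print(p,s['width'],s['force'],cv2.Rodrigues(np.array(s['ee_rot'],float))[0][:,2])
c1,*C=cam('side'); c2,*D=cam('scene')
for c,K in((c1,C),(c2,D)):
    for z,xy,r in((.0,(.554,.1915),.0415),(p[2]-.083,p[:2],.0415),(p[2]+.007,p[:2],.026)):
        A=np.linspace(0,6.28,60); q=proj(np.c_[xy[0]+r*np.cos(A),xy[1]+r*np.sin(A),0*A+z],*K)
        for u in q: 
            if 0<=u[0]<512 and 0<=u[1]<384: c[int(u[1]),int(u[0])]=(0,255,0)
save('pics/7.png',np.hstack([cv2.resize(c1[70:220,140:300],(400,375)),cv2.resize(c2[170:320,230:390],(400,375))]))
E
```

```text
[0.55390106 0.18901246 0.2392618 ] 0.5631345370766458 [-0.39094466  0.00527224 -1.03373652] [-0.00238942 -0.00502342 -0.99998453]
```

View pics/7.png

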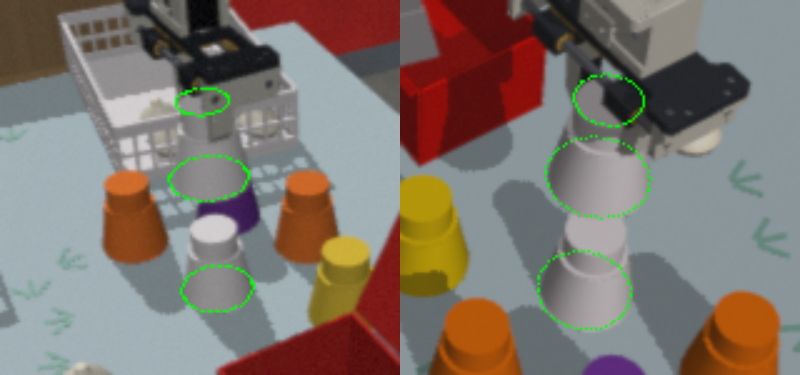

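The overlay fits both the held tub and the stand tub. Descending.

Call:
move_arm --pt "0 0.23 -2 0 0 0" --pt "0 0 -3 0 0 0" --pt "0 0 -2.5 0 0 0" --pt "0 0 -1.5 0 0 0" --pt "0 0 -1.5 0 0 0" --pt "0 0 -1 0 0 0" --pt "0 0 0 0 0 0"

```text
clock: 13.8
position: [0.553, 0.1927, 0.123]
ee_rot: [3.134, 0.12, -0.007]
force: [-0.1, 0.3, 0.4]
width: 0.563
```

Call:
move_arm --pt "0 0 -0.3 0 0 0" --pt "0 0 -0.3 0 0 0" --pt "0 0 -0.3 0 0 0" --pt "0 0 -0.1 0 0 0" --pt "0 0 0 0 0 0" --pt "0 0 0 0 0 0"

```text
clock: 14.4
position: [0.5537, 0.1938, 0.1143]
ee_rot: [3.135, 0.122, -0.004]
force: [0.1, -0.5, 0.1]
width: 0.567
```

Call:
move_arm --pt "0 0 -0.1 0 0 0" --pt "0 0 -0.1 0 0 0" --pt "0 0 0 0 0 0" --pt "0 0 0 0 0 0"

```text
clock: 14.8
position: [0.5539, 0.1937, 0.1129]
ee_rot: [3.136, 0.122, -0.003]
force: [-2.8, -0.2, 6.1]
width: 0.564
```

Call:
move_arm --pt "0 0 0 0 0 0" --pt "0 0 0 0 0 0" --pt "0 0 0 0 0 0" --pt "0 0 0 0 0 0" --grip 0.68

```text
clock: 15.2
position: [0.5539, 0.1938, 0.1124]
ee_rot: [3.135, 0.122, -0.003]
force: [-0.3, -1.4, 4.4]
width: 0.681
```

Call:
move_arm --pt "0 0 1.5 0 0 0" --pt "0 0 3 0 0 0" --pt "0 0 5 0 0 0" --pt "0 0 4 0 0 0" --pt "0 -3 0 0 0 0" --pt "0 -4 0 0 0 0" --pt "0 0 0 0 0 0" --pt "0 0 0 0 0 0"

```text
clock: 16.0
position: [0.5534, 0.1227, 0.247]
ee_rot: [3.135, 0.119, -0.005]
force: [-0.1, -0.3, -0.4]
width: 0.68
```

```bash
python3 - <<'E'
from h import *
s=monitor.observe();print(s['position'],s['width'],s['joints'])
for n in('side','scene','wrist'):
    c,*C=cam(n)
    for z in(.118,.12,.125,.15):print(n,z,np.round(topfit(c,C,(.554,.192),z),4))
    print('far',np.round(topfit(c,C,(.575,-.275),.095),4))
E
```

```text
[0.55339522 0.12274712 0.24704558] 0.680008273166466 [-0.56769978  0.34567914  0.34080628  1.73400233 -0.12463153  1.08743783
 -1.68228749]
side 0.118 [-26.7186   0.557    0.193 ]
side 0.12 [-26.747   0.556   0.191]
side 0.125 [-26.8611   0.554    0.184 ]
side 0.15 [-7.4432  0.536   0.172 ]
far [-22.7471   0.575   -0.276 ]
scene 0.118 [-15.994   0.554   0.193]
scene 0.12 [-15.9668   0.555    0.194 ]
scene 0.125 [-16.0003   0.558    0.197 ]
scene 0.15 [-15.1439   0.57     0.212 ]
far [-22.644   0.575  -0.273]
wrist 0.118 [-27.6241   0.554    0.194 ]
wrist 0.12 [-27.6389   0.555    0.193 ]
wrist 0.125 [-27.6232   0.556    0.192 ]
wrist 0.15 [-26.1568   0.567    0.182 ]
far [-0.     0.555 -0.295]
```

The first tub is seated, with its top at 0.120 in all cameras. Now the far tub.

Call:
move_arm --pt "0.2 -3 0 0 0 0" --pt "0.25 -4.5 0 0 0 0" --pt "0.25 -4.5 0 0 0 0" --pt "0.25 -4.5 0 0 0 0" --pt "0.25 -4.5 0 0 0 0" --pt "0.25 -4.5 0 0 0 0" --pt "0.25 -4.5 0 0 0 0" --pt "0.25 -4.5 0 0 0 0" --grip 0.65

```text
clock: 16.95
position: [0.5737, -0.2216, 0.2468]
ee_rot: [3.136, 0.126, -0.004]
force: [0.6, 0.7, -0.0]
width: 0.647
```

Call:
move_arm --pt "0.2 -3.5 0 0 0 0" --pt "0 -1.8 0 0 0 0" --pt "0 0 0 0 0 0" --pt "0 0 0 0 0 0" --pt "0 0 0 0 0 0"

```text
clock: 17.45
position: [0.5759, -0.2716, 0.2469]
ee_rot: [3.137, 0.127, -0.004]
force: [-0.4, 1.2, -0.2]
width: 0.647
```

```bash
python3 - <<'E'
from h import *
s=monitor.observe();print(s['position'],cv2.Rodrigues(np.array(s['ee_rot'],float))[0].round(3))
c,*C=cam('wrist');print('far',np.round(topfit(c,C,(.575,-.275),.095),4))
E
```

```text
[ 0.57585297 -0.27159897  0.24688918] [[ 0.997  0.081 -0.003]
 [ 0.081 -0.997 -0.003]
 [-0.003  0.002 -1.   ]]
far [-27.2085   0.573   -0.275 ]
```

Call:
move_arm --pt "-0.2 -0.34 -3 0 0 0" --pt "0 0 -4 0 0 0" --pt "0 0 -3 0 0 0" --pt "0 0 -2 0 0 0" --pt "0 0 -1.5 0 0 0" --pt "0 0 -1.5 0 0 0" --pt "0 0 -0.9 0 0 0" --pt "0 0 0 0 0 0"

```text
clock: 18.3
position: [0.5735, -0.2773, 0.0883]
ee_rot: [3.136, 0.123, -0.003]
force: [0.3, 0.6, 0.7]
width: 0.649
```

Call:
move_arm --pt "0 0 0 0 0 0" --pt "0 0 0 0 0 0" --pt "0 0 0 0 0 0" --pt "0 0 0 0 0 0" --pt "0 0 0 0 0 0" --pt "0 0 0 0 0 0" --grip 0.3 --force 10

```text
clock: 18.9
position: [0.5735, -0.2777, 0.0885]
ee_rot: [3.135, 0.122, -0.003]
force: [1.1, 0.7, 3.9]
width: 0.564
```

Call:
move_arm --pt "0 0 2 0 0 0" --pt "0 0 4 0 0 0" --pt "0 0 5 0 0 0" --pt "0 0 4.5 0 0 0" --pt "0 0 3 0 0 0" --pt "0 0 0 0 0 0" --pt "0 0 0 0 0 0"

```text
clock: 19.6
position: [0.5729, -0.2779, 0.2732]
ee_rot: [3.135, 0.122, -0.003]
force: [-0.2, -0.3, -1.1]
width: 0.561
```

Call:
move_arm --pt "-0.1 2.5 0 0 0 0" --pt "-0.2 4.5 0 0 0 0" --pt "-0.2 4.5 0 0 0 0" --pt "-0.2 4.5 0 0 0 0" --pt "-0.2 4.5 0 0 0 0" --pt "-0.2 4.5 0 0 0 0" --pt "-0.2 4.5 0 0 0 0" --pt "-0.2 4.5 0 0 0 0"

```text
clock: 20.4
position: [0.5567, 0.0639, 0.2713]
ee_rot: [3.134, 0.122, -0.009]
force: [0.4, -0.0, -0.5]
width: 0.565
```

Call:
move_arm --pt "-0.15 4.5 0 0 0 0" --pt "-0.1 4.5 0 0 0 0" --pt "-0.1 3 0 0 0 0" --pt "0 1.1 0 0 0 0" --pt "0 0 0 0 0 0" --pt "0 0 0 0 0 0" --pt "0 0 0 0 0 0"

```text
clock: 21.1
position: [0.5548, 0.1909, 0.2728]
ee_rot: [3.134, 0.117, -0.005]
force: [0.2, -0.5, -0.5]
width: 0.564
```

```bash
python3 - <<'E'
from h import *
s=monitor.observe();p=np.array(s['position']);print(p,s['width'],s['force'],cv2.Rodrigues(np.array(s['ee_rot'],float))[0].round(3))
c1,*C=cam('side'); c2,*D=cam('scene')
for c,K in((c1,C),(c2,D)):
    for z,xy,r in((.12,(.555,.193),.026),(p[2]-.083,p[:2],.0415),(p[2]+.007,p[:2],.026)):
        A=np.linspace(0,6.28,60); q=proj(np.c_[xy[0]+r*np.cos(A),xy[1]+r*np.sin(A),0*A+z],*K)
        for u in q: 
            if 0<=u[0]<512 and 0<=u[1]<384: c[int(u[1]),int(u[0])]=(0,255,0)
save('pics/8.png',np.hstack([cv2.resize(c1[70:220,140:300],(400,375)),cv2.resize(c2[170:320,230:390],(400,375))]))
E
```

```text
[0.55482574 0.1908736  0.27282977] 0.563610518893435 [ 0.15227696 -0.49688391 -0.50079333] [[ 0.997  0.075 -0.003]
 [ 0.075 -0.997 -0.005]
 [-0.003  0.005 -1.   ]]
```

View pics/8.png

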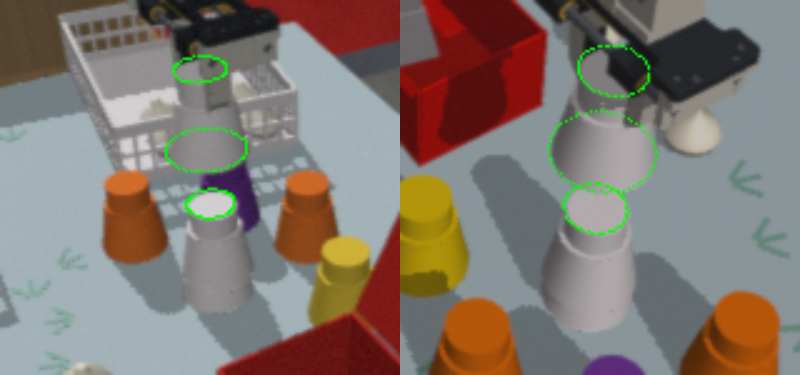

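The first tub is nested and the second is aligned above the stack. Lowering it.

Call:
move_arm --pt "0 0.15 -2 0 0 0" --pt "0 0 -3 0 0 0" --pt "0 0 -2.5 0 0 0" --pt "0 0 -1.5 0 0 0" --pt "0 0 -1.5 0 0 0" --pt "0 0 -1.2 0 0 0" --pt "0 0 0 0 0 0"

```text
clock: 21.9
position: [0.5539, 0.1939, 0.1548]
ee_rot: [3.134, 0.121, -0.008]
force: [0.1, 0.2, -1.1]
width: 0.56
```

Call:
move_arm --pt "0 0 -0.3 0 0 0" --pt "0 0 -0.3 0 0 0" --pt "0 0 -0.3 0 0 0" --pt "0 0 -0.2 0 0 0" --pt "0 0 -0.1 0 0 0" --pt "0 0 -0.1 0 0 0" --pt "0 0 0 0 0 0" --pt "0 0 0 0 0 0"

```text
clock: 22.7
position: [0.5547, 0.1948, 0.1434]
ee_rot: [3.135, 0.122, -0.004]
force: [-0.9, 0.3, 1.6]
width: 0.562
```

Contact is just starting; one more millimetre, then release and retreat.

Call:
move_arm --pt "0 0 -0.1 0 0 0" --pt "0 0 0 0 0 0" --pt "0 0 0 0 0 0"

```text
clock: 23.0
position: [0.5551, 0.1951, 0.1432]
ee_rot: [3.136, 0.122, -0.002]
force: [-1.7, -1.0, 9.7]
width: 0.561
```

Call:
move_arm --pt "0 0 0 0 0 0" --pt "0 0 0 0 0 0" --pt "0 0 0 0 0 0" --pt "0 0 0 0 0 0" --grip 0.68

```text
clock: 23.4
position: [0.5547, 0.1948, 0.1422]
ee_rot: [3.135, 0.122, -0.004]
force: [0.2, -0.2, 3.1]
width: 0.677
```

Call:
move_arm --pt "0 0 1.5 0 0 0" --pt "0 0 3 0 0 0" --pt "0 0 5 0 0 0" --pt "0 0 4 0 0 0" --pt "-2 -3 0 0 0 0" --pt "-2 -4 0 0 0 0" --pt "0 -3 0 0 0 0" --pt "0 0 0 0 0 0"

```text
clock: 24.2
position: [0.514, 0.09, 0.2774]
ee_rot: [3.134, 0.113, -0.004]
force: [0.5, 0.1, 0.1]
width: 0.682
```

```bash
python3 - <<'E'
from h import *
s=monitor.observe();print(s['position'],s['width'],s['force'],s['clock'])
cs=[]
for n in('side','scene'):
    c,*C=cam(n);cs.append(c)
    for z in(.145,.15,.155):print(n,z,np.round(topfit(c,C,(.555,.193),z),4))
save('pics/9.png',np.hstack([cv2.resize(x,(400,300)) for x in cs]))
E
```

```text
[0.51395137 0.08997771 0.27739174] 0.6823590252865073 [0.48779908 0.09102873 0.07152761] 24.2
side 0.145 [-26.5468   0.558    0.198 ]
side 0.15 [-26.5289   0.556    0.19  ]
side 0.155 [-26.5171   0.553    0.183 ]
scene 0.145 [-15.0488   0.552    0.192 ]
scene 0.15 [-15.0264   0.555    0.195 ]
scene 0.155 [-14.9592   0.558    0.198 ]
```

View pics/9.png

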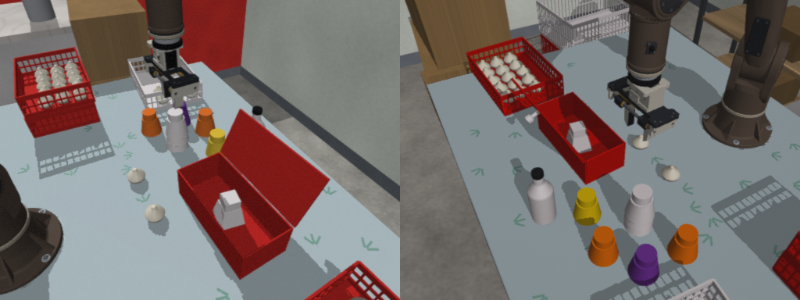

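```bash
python3 -c "
from cell import workorder; print(workorder.sign_off())"
```

```text
the job is handed in; nothing more can be done
None
```

The job is done and handed in at about 24 s on the robot's clock; sign-off gives no verdict.

- **Lid:** I swung it by its knob to about 1.85 rad, and it fell open against its stop. It was still open in the last picture.
- **Tubs:** I nested the near round tub over the white stand tub, then the far one on top.
- **Stack height:** After the first tub, all three cameras put the top at 0.120 m, as it should be. After the second, the side and scene cameras put it at about 0.149 m, against 0.150 m expected. The two cameras differ by about 5 mm in y there, against about 2 mm for the bare stand tub.
- **Position:** The stack is within about 2 mm of where the stand tub stood, which is within measuring error.
- **Rest of the scene:** The last pictures show the square tub still in the box and the bottle and garlic bulbs apparently where they were. I judged the bottle and bulbs by eye and did not re-measure them. The gripper was clear of everything, and the highest force component in the readings between moves was about 10 N.

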